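Tighten the cap of a digestion vessel with a ring spanner inside its splash guard

ROBOT

A 7-joint arm with a two-finger parallel gripper is mounted at the origin on a cart in front of the work surface, level with it; the furniture and walls round the work are solid. World frame = base frame: x ahead of the robot, y to its left, z up, the work surface at z = 0. Lengths are in m, angles in rad, forces in N, time in s.
With the tool pointing down it reaches from about 0.4 to 0.85 m from the base axis. Payload 6.9 kg.
Tool frame: the origin (TCP) lies midway between the tips of the shut fingers; the grasp point (between the pads) lies behind it (ctrl.pinch_z is the z of the grasp point in the tool frame, in m); z points along the fingers, y is the direction in which the jaws open and shut (so a half turn about z gives the same grasp; the last joint's range is limited). The gripper opens to 85 mm and grips with 20 to 120 N. Pads are 22 mm wide; open, the fingers measure 114 mm over their backs; the gripper's body (76 mm by 85 mm) begins 54 mm behind the grasp point. The pads swing forward as they close: fully open they stand 13 mm farther back than shut.
Start: joints at [-1.083, 0.507, -0.238, 1.5, 0.126, 1.149, -0.155], TCP at [0.233, 0.58, 0.231] pointing down, gripper open.
Joint ranges: [-3.08, 3.08], [-0.24, 2.05], [-1.43, 1.35], [0, 2.5], [-1.52, 4.66], [0.17, 1.96], [-2.89, 2.89]. Speed limits (rad/s): [2.39, 2.39, 3.14, 3.14, 3.14, 3.14, 3.14].

INTERFACE

Orientations are given as a unit quaternion [w, x, y, z].
In Python, from station import ctrl, get_state, vision, ticket, models gives the robot as it stands. Calls block until the motion is done:
- ctrl.movep(position, orientation): joint-space move of the TCP to a pose.
- ctrl.movel(position, frame=None, max_speed=0.15): straight line of the TCP; frame=None keeps the orientation; max_speed is the mean speed in m/s.
- ctrl.set_joints(angles): joint-space move.
- ctrl.ungrasp() and ctrl.close_gripper(force=None): open the fingers fully, or close them until they stop; force is the grip in N (None keeps the last).
- ctrl.pause(seconds).
- ctrl.ik(position, orientation): joint angles nearest the present ones, or None.
- get_state(): the state.
- vision.grab_frame(name): name is "scene" or "top" or "wrist"; returns (picture, depth): 420x560x3 uint8, blue, green, red; 420x560 float32, m along the optical axis (not along the pixel's ray), 0 where there is no reading.
- vision.camera_info(name): a dict with "mtx" (3x3 intrinsics, pixels), "R" (3x3) and "t" (3): a world point X has camera coordinates R X + t; the wrist camera has in their place "hand_eye" (4x4, takes a point from camera to tool coordinates, whose origin is the TCP and whose axes are the flange's). Camera axes: x right, y down, z forward; pixel columns grow to the right and rows downward; lengths in m; the calibration is good to about 2 mm. The wrist camera is an equidistant fisheye: a pixel r from the principal point sees the ray r / f radians off the axis. A picture is of the moment at which its call begins: read the wrist's pose just before it. camera_info takes no time and is no camera call.
A pose or a line that the arm cannot do raises ctrl.Unreachable and nothing moves.
- ticket.close_job(): hands the job in, once; it reports no verdict.
Trained networks look in the newest picture that a camera, given by its name, has taken for a name from the list of things; names that differ only in an ending like _2 or _b are one class to them, and where a whole thing is asked for, a point or a joint stands for the part that bears it (a point fixed in the world has none). Each returns a list of dicts, best first, with "p" (0 to 1); they miss things now and then, are a little off and sometimes report something else, mostly with a low value. They report only what shows in the picture. A call takes as long as a camera call.
- models.recognise(camera, target): "point" ([column, row] in pixels, amid what is visible of it).
- models.masks_of(camera, target): "mask" (420x560 bool, what is visible of it) and "point" ([column, row] in pixels, amid what is visible of it).
The state is a dict: "time": time; "qpos": joint angles; "qd": joint speeds; "tau": joint torques, N m; "tcp_pos": TCP position; "eef_rot": TCP orientation; "contact_force": force on the tool from outside, world axes, zero at the start; "wrist_torque": the same for the moment, N m; "width": finger opening in m.
Only numpy, scipy, OpenCV 4.12 (cv2) and the standard library are available. Lean on these libraries where they do the work, as an engineer would, in place of code of your own. Each camera call takes 0.05 s, during which the arm holds its last target. There are 200 camera calls.

TASK

The cap of the steel digestion vessel is only hand-tight. Take the cranked ring spanner from the metal tray, put its larger ring over the hexagon on the cap and tighten the cap clockwise (seen from above) until it is fully home, its red mark in line with the red mark on the vessel; the splash guard allows only short swings, so lift the spanner off and set it back on the hexagon between strokes. Turn the cap with the spanner only, do not push the bottles and beaker about, and at the end lay the spanner flat in the metal tray again and let go of it.

Things in the scene. Friction and masses are not known exactly. Their poses are not given: they have to be found in the camera images.
- holder: Fixed bench holder with a closed upright steel vessel (diameter 72) in its middle, base plate 130 x 120 x 8 mm. Origin: centre of the base plate's underside, on the vessel's upright axis; z up. A splash guard stands on three sides; the open front looks along the holder's own -x. A red mark is on the vessel's front, just below the cap.
- guard_front (a point): Point on the vessel's axis at the height of the splash guard's top (160 mm above the worktop), axes as holder. Clear side walls with steel edges, inner faces at y = +-46 mm, 8 thick, run from x = -30 (front edge) to +55; back wall at x = +52. A seated spanner lies out of the front (-x): its handle can swing about 49 degrees to either side of -x before it meets a wall.
- cap (a joint): Turn of the vessel's knurled steel cap (diameter 76 mm) about its upright axis, rad; grows clockwise seen from above, which tightens. At its stop, 3.14, the cap is fully home and its red mark stands over the vessel's. It starts 1.75 to 2.97 short of that, stays where it is left, takes about 0.8 N m to turn, and sinks 1.6 mm per rad.
- hex: Steel hexagon on top of the cap, one piece with it, turning and sinking with it: 34 mm across flats, 39 across corners, 21 high, its uppermost 4.5 tapered. Origin: centre of its foot, on the flat top of the cap (100 mm above the worktop when home, up to 5 higher before); z up; x axis through a corner, so the shape repeats every 60 degrees.
- spanner: Loose steel double ring spanner, 0.3 kg, 204 mm long, cranked: it rests on its two rings with the handle raised. Larger ring at +x, smaller ring at -x (centre 77.5 mm from the middle, outer diameter 43, hole 25.6 across flats: too small for this hexagon). Origin: midway between the rings' centres, level with their underside; z up.
- spanner_mid (a point): Middle of the spanner's handle, half-way up it (40 mm above the rings' underside): the place to grip. Axes as spanner: x along the handle towards the larger ring, z up. The straight handle is 14 mm wide (y), 16 high and runs from x = -33 to +30.
- spanner_ring (a point): Centre of the spanner's larger ring (77.5 mm from the handle's middle), 8 mm above its underside; axes as spanner. Ring 16 high, outer diameter 55, bevelled six-sided hole 36 across flats: about 6 degrees of play either way on the hexagon. The x axis runs through a corner of the hole: it fits when x makes 0, 60, 120.. degrees with hex's x. Fully down, this point is 8 mm above hex's origin.
- tray: Fixed shallow metal tray, 250 (x) x 120 (y) mm outside, rim 16 high, walls and floor 3 thick; the spanner lies in it at the start. Origin: centre of its underside, on the worktop; z up.
- bottle_d: Loose brown reagent bottle with a black cap, diameter 70 mm, 149 high, on the holder's +y side. Origin: centre of its foot.
- bottle_b: Loose brown reagent bottle with a red cap, diameter 46 mm, 89 high, on the holder's -y side, towards the back. Origin: centre of its foot.
- beaker_50: Loose small beaker with light blue contents, diameter 40 mm, 43 high, on the holder's -y side, towards the front. Origin: centre of its foot.

How it is judged:
On the way, in this order (a step that is already met when the one before it is completed fails the run):
1. the spanner's larger ring sits fully down over the hexagon (horizontal distance between spanner_ring and hex below 0.004 m and z of spanner_ring in the frame of hex below 0.013 m), for 0.1 s.
2. the cap is fully home (value of joint cap above 3.03 rad), for 0.1 s.
At the end, for the whole second after the job is handed in: The cap is home (joint above 3.03 rad), and the spanner lies at rest flat on its two rings on the floor of the tray (handle's middle within 35 mm along and 40 mm across of the tray's centre and below 48 mm, tilt under 0.08 rad) (value of joint cap above 3.03 rad and x of spanner_mid in the frame of tray between -0.035 and 0.035 m and y of spanner_mid in the frame of tray between -0.04 and 0.04 m and height (world z) of spanner_mid below 0.048 m and angle between spanner_mid's own z axis and vertical below 0.08 rad and linear speed of spanner below 0.02 m/s); the robot touches nothing.
It fails at once if the gripper takes hold of the hexagon itself (over 3 N) (contact force between the fingers and hex above 3 N).
It fails at once if the brown bottle with the black cap is pushed more than 30 mm or knocked over (distance of bottle_d from where it was at the start of the episode above 0.03 m).
It fails at once if the brown bottle with the red cap is pushed more than 30 mm or knocked over (distance of bottle_b from where it was at the start of the episode above 0.03 m).
It fails at once if the beaker is pushed more than 30 mm or knocked over (distance of beaker_50 from where it was at the start of the episode above 0.03 m).
It also fails if it takes over 72 s, if anything falls off the work surface, if the arm or the gripper's body presses on something with over 40 N, if the wrist force passes 120 N, or if a joint passes its speed limit or range.

## Working session

There is one attempt and no reset: what is moved stays moved. The work goes in short steps, each a Python script; the robot and the scene stay as the last script left them, time stands still between calls to the robot, and variables do not carry over. Pictures are saved under pics/ and viewed, about 8 in all and at most 12, crops included, and the job is handed in when it is done.

```bash
ls; mkdir -p pics; cat > h.py <<'E'
import numpy as np, cv2
from station import ctrl, get_state, vision, ticket, models
def pts(cam, mask, d, info=None):
    i=vision.camera_info(cam); K=np.array(i['mtx']); v,u=np.nonzero(mask&(d>0)); z=d[v,u]
    P=np.stack([(u-K[0,2])/K[0,0]*z,(v-K[1,2])/K[1,1]*z,z],1)
    return (P-np.array(i['t']))@np.array(i['R'])
E
python3 - <<'E'
from h import *
s=get_state(); print(s['time'],s['tcp_pos'],s['eef_rot'],s['width'],ctrl.pinch_z)
for c in ['top','scene']:
    im,d=vision.grab_frame(c); cv2.imwrite(f'pics/{c}0.png',im); np.save(f'{c}0.npy',d)
    for n in ['holder','cap','hex','spanner','tray','bottle_d','bottle_b','beaker_50']:
        r=models.masks_of(c,n)
        for q in r[:2]:
            P=pts(c,q['mask'],d)
            print(c,n,round(q['p'],2),np.round(q['point']),len(P), np.round(np.median(P,0),3) if len(P) else '', np.round(P.min(0),3) if len(P) else '',np.round(P.max(0),3) if len(P) else '')
    print(vision.camera_info(c))
E
```

```text
pics
0.0 [0.23271963 0.57953992 0.2304277 ] [-1.59131142e-04  1.89696745e-01  9.81842346e-01 -8.53269120e-04] 0.08523390559336316 -0.0187
top holder 0.89 [222. 216.] 3253 [0.537 0.009 0.1  ] [ 0.463 -0.059 -0.004] [0.61  0.101 0.165]
top cap 0.77 [218. 216.] 940 [0.537 0.007 0.104] [ 0.501 -0.029  0.085] [0.574 0.047 0.129]
top cap 0.73 [271. 222.] 187 [ 0.531 -0.107  0.024] [ 0.514 -0.124  0.019] [ 0.55  -0.091  0.028]
top hex 0.75 [220. 219.] 206 [0.535 0.008 0.125] [ 0.52  -0.009  0.106] [0.55  0.026 0.129]
top spanner 0.8 [390. 222.] 797 [ 0.528 -0.379  0.02 ] [ 0.424 -0.428 -0.   ] [ 0.623 -0.344  0.057]
top tray 0.71 [384. 226.] 4837 [ 0.522 -0.369  0.005] [ 0.391 -0.45  -0.004] [ 0.656 -0.298  0.053]
top bottle_d 0.74 [167. 231.] 1037 [0.512 0.121 0.099] [ 0.473  0.1   -0.002] [0.545 0.197 0.154]
top bottle_d 0.73 [264. 192.] 319 [ 0.593 -0.09   0.071] [ 0.573 -0.112 -0.003] [ 0.618 -0.066  0.098]
top bottle_b 0.74 [167. 231.] 1037 [0.512 0.121 0.099] [ 0.473  0.1   -0.002] [0.545 0.197 0.154]
top bottle_b 0.73 [264. 192.] 319 [ 0.593 -0.09   0.071] [ 0.573 -0.112 -0.003] [ 0.
[... 1159 characters left out ...]
 [ 0.662 -0.028  0.091]
scene bottle_b 0.94 [203. 176.] 1194 [0.499 0.117 0.088] [ 0.476  0.05  -0.003] [0.599 0.27  0.16 ]
scene bottle_b 0.7 [279. 226.] 574 [ 0.587 -0.102  0.051] [ 0.571 -0.115 -0.004] [ 0.662 -0.028  0.091]
scene beaker_50 0.47 [259. 246.] 233 [ 0.528 -0.112  0.022] [ 0.512 -0.128 -0.005] [ 0.56  -0.088  0.044]
{'mtx': array([[425.59085044,   0.        , 281.96054707],
       [  0.        , 425.59085044, 210.07776946],
       [  0.        ,   0.        ,   1.        ]]), 'R': array([[ 0.8141354 , -0.58029154,  0.02110168],
       [-0.40593742, -0.59475323, -0.69389005],
       [ 0.41520882,  0.5563545 , -0.71977171]]), 't': array([-0.53969049,  0.24884848,  0.86063819])}
```

```bash
python3 - <<'E'
from h import *
im=cv2.imread('pics/top0.png'); cv2.imwrite('pics/top0c.png',cv2.resize(im[130:310,130:450],None,fx=2.5,fy=2.5,interpolation=cv2.INTER_CUBIC))
E
```

```text
(no output)
```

View pics/top0c.png

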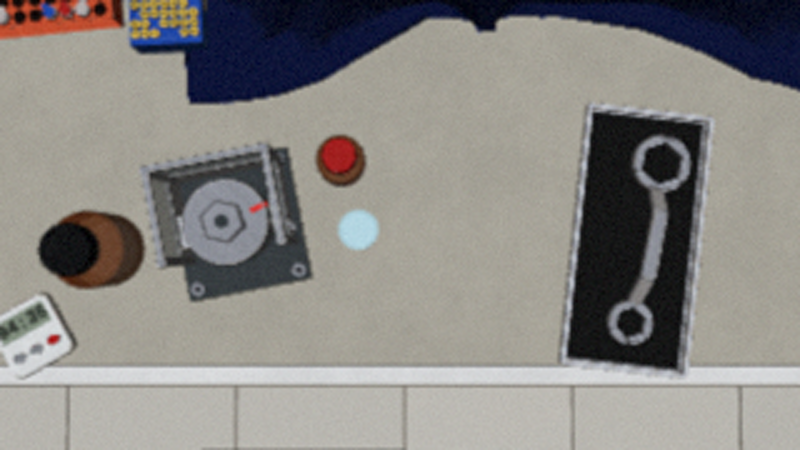

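```bash
cat >> h.py <<'E'
from scipy.spatial.transform import Rotation as Ro
def q(psi,flip=True):
    "tool down, spanner axis at world angle psi (rad)"
    r=Ro.from_euler('z',psi+(np.pi if flip else 0))*Ro.from_euler('x',np.pi)
    return r.as_quat(scalar_first=True)
def wrist():
    s=get_state(); im,d=vision.grab_frame('wrist'); return s,im,d
def wpts(s,d,u,v,z=None):
    "world points of wrist pixels; z: depth along axis (else from d)"
    i=vision.camera_info('wrist'); K=np.array(i['mtx']); H=np.array(i['hand_eye'])
    u=np.asarray(u,float);v=np.asarray(v,float)
    a=(u-K[0,2])/K[0,0]; b=(v-K[1,2])/K[1,1]; r=np.hypot(a,b)+1e-9
    k=np.tan(r)/r; ray=np.stack([a*k,b*k,np.ones_like(a)],-1)
    R=Ro.from_quat(s['eef_rot'],scalar_first=True).as_matrix()@H[:3,:3]
    o=Ro.from_quat(s['eef_rot'],scalar_first=True).apply(H[:3,3])+s['tcp_pos']
    if d is None: # intersect with world plane height z
        w=ray@R.T; return o+w*((z-o[2])/w[...,2])[...,None]
    zz=d[v.astype(int),u.astype(int)]
    return o+(ray*zz[...,None])@R.T
E
python3 - <<'E'
from h import *
print(vision.camera_info('wrist'))
C=np.array([.537,.008])
for flip in (True,False):
    for a in (58,30,0,-20,-40):
        p=C-.0775*np.array([np.cos(np.radians(a)),np.sin(np.radians(a))])
        print(flip,a,[None if x is None else np.round(x,2) for x in (ctrl.ik([*p,.12],q(np.radians(a),flip)),ctrl.ik([*p,.25],q(np.radians(a),flip)))])
    print(flip,'tray',ctrl.ik([.525,-.375,.024],q(np.radians(-11),flip)),ctrl.ik([.525,-.375,.2],q(np.radians(-11),flip)))
E
```

```text
{'mtx': array([[325.1922621 ,   0.        , 284.13123954],
       [  0.        , 325.1922621 , 205.01633137],
       [  0.        ,   0.        ,   1.        ]]), 'hand_eye': array([[-8.79146716e-04, -9.62460576e-01, -2.71420092e-01,
         6.84758498e-02],
       [ 9.99999564e-01, -9.31796021e-04,  6.51042543e-05,
         7.34189570e-04],
       [-3.15568440e-04, -2.71419916e-01,  9.62460976e-01,
        -1.43397645e-01],
       [ 0.00000000e+00,  0.00000000e+00,  0.00000000e+00,
         1.00000000e+00]])}
True 58 [array([ 0.29,  0.45, -0.33,  1.98,  0.21,  0.74,  2.43]), array([ 0.17,  0.29, -0.14,  1.79,  0.05,  1.06,  2.6 ])]
True 30 [array([ 0.14,  0.41, -0.17,  2.05,  0.11,  0.69,  1.99]), array([ 0.01,  0.25,  0.01,  1.86, -0.  ,  1.03,  2.11])]
True 0 [array([ 0.01,  0.39, -0.12,  2.08,  0.07,  0.68,  1.42]), array([-0.1 ,  0.23,  0.04,  1.88, -0.01,  1.03,  1.51])]
True -20 [array([-0.08,  0.4 , -0.06,  2.06,  0.04,  0.68,  1.05]), array([-0.17,  0.24,  0.05,  1.87, -0.01,  1.03,  1.11])]
True -40 [array([-0.18,  0.42,  0.02,  2.03, -0.01,  0.7 ,  0.71]), array([-0.25,  
[... 342 characters left out ...]
, -0.32])]
False 30 [array([-0.3 ,  0.44,  0.44,  2.05, -0.28,  0.71, -0.72]), array([-0.37,  0.28,  0.5 ,  1.86, -0.15,  1.04, -0.85])]
False 0 [array([-0.44,  0.44,  0.52,  2.08, -0.33,  0.7 , -1.27]), array([-0.53,  0.27,  0.59,  1.89, -0.17,  1.04, -1.43])]
False -20 [array([-0.54,  0.46,  0.6 ,  2.07, -0.39,  0.72, -1.62]), array([-0.61,  0.29,  0.64,  1.88, -0.2 ,  1.04, -1.81])]
False -40 [array([-0.86,  0.69,  1.15,  2.03, -0.8 ,  0.96, -1.56]), array([-0.93,  0.47,  1.15,  1.84, -0.47,  1.14, -1.88])]
False tray [ 0.1550737   0.89342104  0.79329426  1.67842696 -0.77729129  0.91374031
 -0.4995927 ] [ 0.02127881  0.82300203  1.16997452  1.49895547 -0.76813143  1.33201018
 -0.50334453]
```

```bash
python3 - <<'E'
from h import *
C=np.array([.537,.008]); a=np.radians(11)
p=C-.03*np.array([np.cos(a),np.sin(a)])
ctrl.movep([*p,.25],q(a,False))
s,im,d=wrist(); cv2.imwrite('pics/w1.png',im); np.save('w1.npy',d); np.save('w1s.npy',s,allow_pickle=True)
for n in ['hex','cap','holder']:
    for r in models.masks_of('wrist',n)[:1]:
        v,u=np.nonzero(r['mask']&(d>0)); P=wpts(s,d,u,v); np.save(f'w1_{n}.npy',r['mask'])
        print(n,r['p'],r['point'],np.median(P,0),P.min(0),P.max(0))
print(s['time'],s['qpos'],s['tcp_pos'])
b=np.array([.525,-.375]); a=np.radians(-11)
ctrl.movep([*(b-.03*np.array([np.cos(a),np.sin(a)])),.22],q(a,False))
s,im,d=wrist(); cv2.imwrite('pics/w2.png',im); np.save('w2.npy',d); np.save('w2s.npy',s,allow_pickle=True)
for n in ['spanner','tray']:
    for r in models.masks_of('wrist',n)[:1]:
        v,u=np.nonzero(r['mask']&(d>0)); P=wpts(s,d,u,v); np.save(f'w2_{n}.npy',r['mask'])
        print(n,r['p'],r['point'],np.median(P,0),P.min(0),P.max(0))
print(get_state()['time'])
a=cv2.imread('pics/w1.png'); b=cv2.imread('pics/w2.png')
cv2.imwrite('pics/w12.png',np.vstack([cv2.resize(a,(400,300)),cv2.resize(b,(400,300))]).reshape(600,400,3))
E
```

```text
hex 0.71 [281.1, 161.6] [0.53936116 0.01121555 0.12480832] [ 0.52029284 -0.00767896  0.1034212 ] [0.55700224 0.02977011 0.12747687]
cap 0.79 [280.8, 158.7] [0.54097422 0.0113512  0.10382036] [ 0.49976551 -0.03355955  0.00749041] [0.5766068  0.05273032 0.1274769 ]
holder 0.52 [286.5, 160.3] [0.53933579 0.01101593 0.12479401] [ 0.5204726  -0.00820704  0.10288009] [0.5570508  0.02896976 0.12747692]
3.1833 [-0.42492337  0.33983568  0.51553158  1.77913596 -0.18863797  1.07198462
 -1.21936031] [0.50766542 0.00351446 0.24978781]
spanner 0.91 [295.1, 144.8] [ 0.53587103 -0.38010811  0.0202026 ] [ 0.41864907 -0.42192956  0.00255634] [ 0.62389904 -0.3434954   0.05408282]
tray 0.65 [276.6, 148.5] [ 0.52924992 -0.36574431  0.00427032] [-0.04957301 -0.47746957 -0.86613932] [ 0.65466432 -0.2971652   0.04571083]
4.925
```

View pics/w1.png

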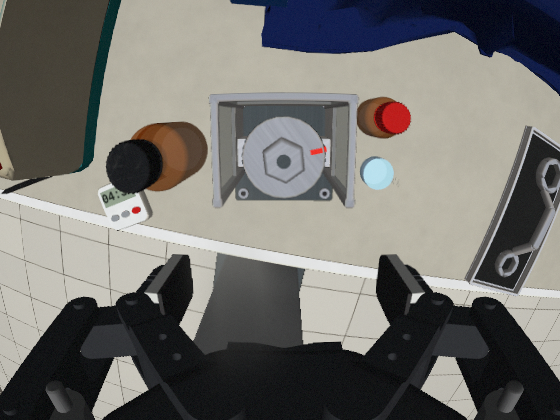

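View pics/w2.png

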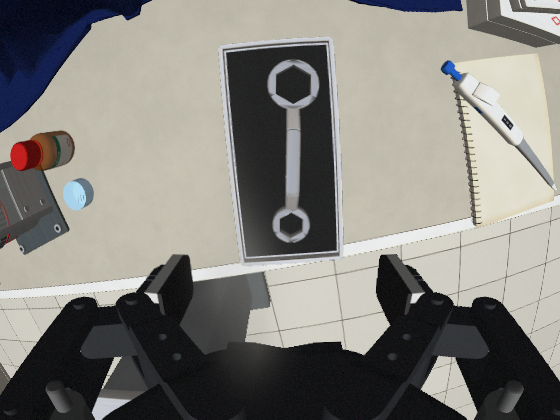

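```bash
python3 - <<'E'
from h import *
from scipy.optimize import least_squares
s=np.load('w1s.npy',allow_pickle=True).item(); d=np.load('w1.npy'); m=np.load('w1_cap.npy')
im=cv2.imread('pics/w1.png')
v,u=np.nonzero(m&(d>0)); P=wpts(s,d,u,v); z=P[:,2]
H=P[(z>.108)&(z<.13)]; c=np.array([.539,.011])
H=H[np.hypot(*(H[:,:2]-c).T)<.023]
print('n',len(H),'hextop',np.percentile(z[z>.118],[50,90]),'captop',np.median(z[(z>.095)&(z<.11)]))
def sup(a):
    out=[]
    for k in range(6):
        n=np.array([np.cos(a+k*np.pi/3),np.sin(a+k*np.pi/3)]); out.append(np.percentile(H[:,:2]@n,98.5))
    return np.array(out)
A=np.radians(np.arange(0,60,.5)); W=[sup(a).sum() for a in A]; 
a=A[np.argmin(W)]; h=sup(a)
N=np.array([[np.cos(a+k*np.pi/3),np.sin(a+k*np.pi/3)] for k in range(6)])
sol=np.linalg.lstsq(np.c_[N,np.ones(6)],h,rcond=None)[0]
print('hex flat normal',np.degrees(a),'corner dir',np.degrees(a)-30,'centre,apothem',sol, 'mean xy',H[:,:2].mean(0))
C=P[(z>.095)&(z<.108)]; 
f=lambda p:np.hypot(*(B-p[:2]).T)-p[2]
(cx,cy),r=cv2.minEnclosingCircle(C[np.hypot(*(C[:,:2]-c).T)<.042,:2].astype(np.float32)); print('cap circle',cx,cy,r)
hsv=cv2.cvtColor(im,cv2.COLOR_BGR2HSV); red=m&((hsv[...,0]<8)|(hsv[...,0]>172))&(hsv[...,1]>140)&(hsv[...,2]>90)
v,u=np.nonzero(red&(d>0)); R=wpts(s,d,u,v); mr=np.median(R,0); e=mr[:2]-sol[:2]; print('mark',len(R),mr,np.degrees(np.arctan2(e[1],e[0])))
# guard yaw from depth: points at z~.16
v,u=np.nonzero((d>0)&(d<.35)); G=wpts(s,d,u,v); G=G[(abs(G[:,2]-.16)<.004)&(np.hypot(*(G[:,:2]-c).T)<.09)]
rect=cv2.minAreaRect((G[:,:2]*1000).astype(np.float32)); print('guard',len(G),rect)
s=np.load('w2s.npy',allow_pickle=True).item(); d=np.load('w2.npy'); m=np.load('w2_spanner.npy')
v,u=np.nonzero(m&(d>0)); P=wpts(s,d,u,v)
cs=[]
for lo,hi in ((.56,.64),(.41,.48)):
    Q=P[(P[:,2]>.012)&(P[:,2]<.024)&(P[:,0]>lo)&(P[:,0]<hi)]
    q0=np.median(Q,0)
    for it in range(3):
        (x,y),r=cv2.minEnclosingCircle(Q[:,:2].astype(np.float32)); 
        Q=Q[np.hypot(Q[:,0]-x,Q[:,1]-y)<r-.0004]
    print('ring',x,y,r,np.median(Q,0)); cs.append((x,y))
cs=np.array(cs); e=cs[0]-cs[1]; print('span',cs.mean(0),np.hypot(*e),np.degrees(np.arctan2(e[1],e[0])))
Hh=P[P[:,2]>.035]; print('handle',Hh.mean(0),np.percentile(Hh[:,2],90))
m=np.load('w2_tray.npy'); v,u=np.nonzero(m&(d>0)); T=wpts(s,d,u,v); T=T[(T[:,2]>.01)&(T[:,2]<.02)&(T[:,0]>.35)]
rect=cv2.minAreaRect((T[:,:2]*1000).astype(np.float32)); print('tray',len(T),rect)
E
```

```text
n 1428 hextop [0.12481421 0.12593185] captop 0.10345755824731484
hex flat normal 40.5 corner dir 10.5 centre,apothem [0.53848111 0.01122693 0.01634773] mean xy [0.53897596 0.01119902]
cap circle 0.538280725479126 0.010827222838997841 0.03922675922513008
mark 66 [ 0.55042505 -0.01738496  0.10389684] -67.34205379118823
guard 3074 ((550.857177734375, 13.42349624633789), (84.45068359375, 107.36457824707031), 10.907275199890137)
ring 0.5957848429679871 -0.39470404386520386 0.02788497880101204 [ 0.59538381 -0.39514735  0.01961133]
ring 0.4464985728263855 -0.3648766279220581 0.021708060055971146 [ 0.44635196 -0.36433337  0.01754373]
span [ 0.52114171 -0.37979034] 0.15223687199439123 -11.298920705769401
handle [ 0.51969796 -0.37938809  0.04937911] 0.05235970175815094
tray 2881 ((523.1502685546875, -370.86248779296875), (122.74871826171875, 252.47064208984375), 83.33073425292969)
```

```bash
cat >> h.py <<'E'
def rectify(s,im,c,psi,z,half=.045,n=480):
    "orthographic view at plane z; image up = direction psi, right = psi-90deg"
    i=vision.camera_info('wrist'); K=np.array(i['mtx']); Hm=np.array(i['hand_eye'])
    g=np.linspace(-half,half,n); X,Y=np.meshgrid(g,-g)
    f=np.array([np.cos(psi),np.sin(psi)]); r=np.array([np.sin(psi),-np.cos(psi)])
    W=np.stack([c[0]+X*r[0]+Y*f[0],c[1]+X*r[1]+Y*f[1],np.full_like(X,z)],-1)
    Re=Ro.from_quat(s['eef_rot'],scalar_first=True).as_matrix()
    Cc=((W-s['tcp_pos'])@Re-Hm[:3,3])@Hm[:3,:3]
    rr=np.hypot(Cc[...,0],Cc[...,1]); t=np.arctan2(rr,Cc[...,2])/(rr+1e-12)
    return cv2.remap(im,(K[0,0]*Cc[...,0]*t+K[0,2]).astype(np.float32),(K[1,1]*Cc[...,1]*t+K[1,2]).astype(np.float32),cv2.INTER_CUBIC)
E
python3 - <<'E'
from h import *
s=np.load('w1s.npy',allow_pickle=True).item(); im=cv2.imread('pics/w1.png')
r=rectify(s,im,(.5384,.0111),np.radians(10.9),.1245,half=.03,n=400)
cv2.circle(r,(200,200),2,(0,0,255),-1)
s=np.load('w2s.npy',allow_pickle=True).item(); im=cv2.imread('pics/w2.png')
r2=rectify(s,im,(.5957,-.3949),np.radians(-11.3),.019,half=.03,n=400); cv2.circle(r2,(200,200),2,(0,0,255),-1)
cv2.imwrite('pics/r1.png',np.hstack([r,r2]))
E
```

```text
(no output)
```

View pics/r1.png

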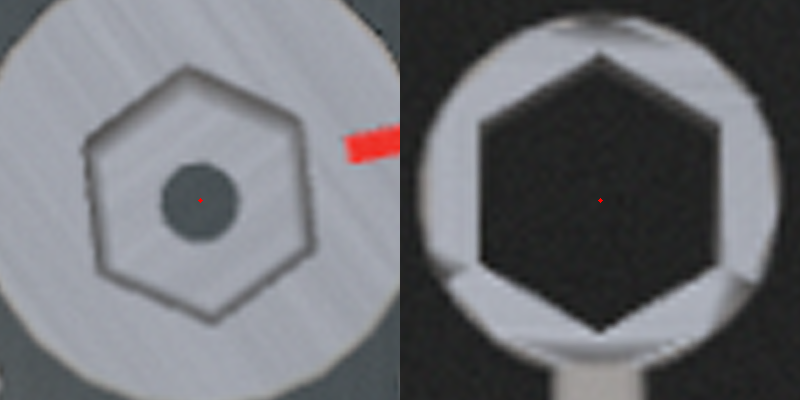

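```bash
cat >> h.py <<'E'
HY=np.radians(10.9)
D=np.degrees
E
python3 - <<'E'
from h import *
a=np.radians(-11.3); m=[.5211,-.380]
ctrl.movep([*m,.12],q(a,False)); ctrl.movel([*m,.0245],max_speed=.1)
ctrl.close_gripper(force=110); s=get_state(); print(s['width'],s['contact_force'],s['tcp_pos'])
ctrl.movel([*m,.10],max_speed=.1); s=get_state(); print(s['contact_force'],s['wrist_torque'],s['time'])
ctrl.movel([*m,.22],max_speed=.25)
psi=np.radians(17.2); C=np.array([.5389,.0112]); p=C-.0775*np.array([np.cos(psi),np.sin(psi)])
ctrl.movep([*p,.20],q(psi,False))
s,im,d=wrist(); cv2.imwrite('pics/w3.png',im); np.save('w3.npy',d); np.save('w3s.npy',s,allow_pickle=True)
print(s['time'],s['tcp_pos'],s['width'],s['contact_force'])
c=s['tcp_pos'][:2]+.0775*np.array([np.cos(psi),np.sin(psi)])
zt=s['tcp_pos'][2]-.0213+.016
r=rectify(s,im,c,psi,zt,half=.04,n=400); cv2.circle(r,(200,200),2,(0,0,255),-1)
r2=rectify(s,im,c,psi,.1245,half=.04,n=400); cv2.circle(r2,(200,200),2,(0,0,255),-1)
cv2.imwrite('pics/r3.png',np.hstack([r,r2]))
for k in models.masks_of('wrist','spanner')[:1]:
    v,u=np.nonzero(k['mask']&(d>0)); P=wpts(s,d,u,v); P=P-s['tcp_pos']; P=np.c_[P[:,:2]@np.array([[np.cos(psi),-np.sin(psi)],[np.sin(psi),np.cos(psi)]]),P[:,2]]
    Q=P[(P[:,0]>.045)&(P[:,0]<.12)]; print('ring tool frame',np.percentile(Q,[2,50,98],axis=0))
    Q=Q[(Q[:,2]<.005)]; print(cv2.minEnclosingCircle(Q[:,:2].astype(np.float32)))
    T=Q[Q[:,2]>-.012]; A=np.c_[T[:,:2],np.ones(len(T))]; print('plane',np.linalg.lstsq(A,T[:,2],rcond=None)[0])
E
```

```text
0.012079001564412276 [-0.07752036  0.05855172  2.44526716] [ 0.52115467 -0.38023269  0.0247756 ]
[ 0.04252437  0.2660524  -3.21041196] [-0.01451721  0.03526805  0.01260223] 8.1083
10.1333 [ 0.46547913 -0.01290208  0.20008639] 0.011991447460635957 [ 0.28117512  0.02691171 -2.33408899]
ring tool frame [[ 4.65752667e-02 -2.48171731e-02 -1.50535858e-02]
 [ 7.54315904e-02  2.60847745e-07 -5.06290566e-03]
 [ 1.01817044e-01  2.51613554e-02  1.86491544e-03]]
((0.07401180267333984, 0.0033070771023631096), 0.050129253417253494)
plane [-0.03972952 -0.00685283 -0.00197108]
```

View pics/r3.png

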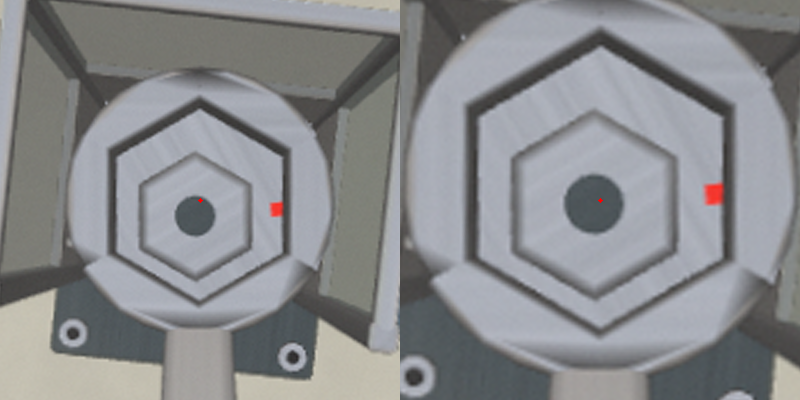

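```bash
cat >> h.py <<'E'
def tcp_at(C,psi,z,r=.0775): return [C[0]-r*np.cos(psi),C[1]-r*np.sin(psi),z]
def descend(C,psi,z0,z1,step=.002,fmax=15):
    z=z0
    while z>z1+1e-6:
        z=max(z-step,z1); ctrl.movel(tcp_at(C,psi,z),max_speed=.04)
        f=get_state()['contact_force']
        if abs(f[2]+2.5)>fmax or np.hypot(f[0],f[1])>25: break
    s=get_state(); print('descend to',z,np.round(s['tcp_pos'],4),np.round(s['contact_force'],1),np.round(s['wrist_torque'],2)); return z
E
python3 - <<'E'
from h import *
psi=np.radians(17.2); C=np.array([.5389,.0112])+.0011*np.array([-np.sin(psi),np.cos(psi)])-.0006*np.array([np.cos(psi),np.sin(psi)])
print(C); np.save('C.npy',C)
ctrl.movel(tcp_at(C,psi,.155),max_speed=.1)
s,im,d=wrist(); 
c=s['tcp_pos'][:2]+.0775*np.array([np.cos(psi),np.sin(psi)])
r=rectify(s,im,c,psi,s['tcp_pos'][2]-.0053,half=.04,n=400); cv2.circle(r,(200,200),2,(0,0,255),-1)
r2=rectify(s,im,c,psi,.1245,half=.04,n=400); cv2.circle(r2,(200,200),2,(0,0,255),-1)
cv2.imwrite('pics/r4.png',np.hstack([r,r2]))
z=descend(C,psi,.150,.1245)
print(get_state()['time'])
E
```

```text
[0.53800155 0.01207338]
descend to 0.1245 [ 0.464  -0.0109  0.1245] [ 2.  -2.4 -1.8] [-0.43 -0.33 -0.14]
14.2083
```

View pics/r4.png

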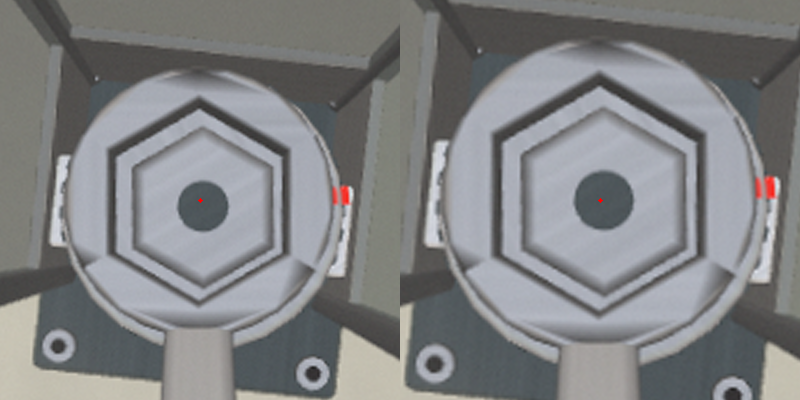

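```bash
cat >> h.py <<'E'
def stroke(C,p0,p1,z0,step=3,play=6,flim=60):
    "degrees world; clockwise = decreasing. returns last angle, z"
    p=p0; z=z0
    while p>p1+1e-6:
        dp=min(step,p-p1); p-=dp
        if p0-p>play: z-=.0016*np.radians(dp)
        a=np.radians(p); ctrl.movel(tcp_at(C,a,z),frame=q(a,False),max_speed=.06)
        s=get_state(); f=s['contact_force']; t=np.array([-np.sin(a),np.cos(a)])@f[:2]; rd=np.array([np.cos(a),np.sin(a)])@f[:2]
        print(f'{p:.0f} ft {t:.1f} fr {rd:.1f} fz {f[2]:.1f} mz {s["wrist_torque"][2]:.2f} t {s["time"]:.1f}')
        if abs(t)>flim or abs(rd)>flim or abs(f[2])>45: print('stop'); break
    return p,z
E
python3 - <<'E'
from h import *
C=np.load('C.npy'); psi=np.radians(17.2); C=C+.0005*np.array([np.sin(psi),-np.cos(psi)]); np.save('C.npy',C)
z=descend(C,psi,.1245,.122,step=.0008,fmax=6)
p,z=stroke(C,17.2,10.9-42,z)
print(p,z)
E
```

```text
descend to 0.1237 [ 0.4639 -0.0112  0.1239] [-1.7 -1.3  3.6] [-0.23  0.08 -0.05]
14 ft -2.3 fr -2.1 fz 3.2 mz -0.17 t 14.7
11 ft -3.3 fr -1.4 fz 3.2 mz -0.26 t 15.0
8 ft -4.5 fr -2.2 fz 3.9 mz -0.01 t 15.2
5 ft -5.7 fr -1.5 fz 4.9 mz 0.09 t 15.5
2 ft -5.9 fr -0.9 fz 3.5 mz -0.02 t 15.7
-1 ft -5.8 fr 0.3 fz 3.1 mz 0.00 t 16.0
-4 ft -5.9 fr -0.5 fz 4.3 mz 0.03 t 16.2
-7 ft -6.2 fr -0.5 fz 3.2 mz -0.01 t 16.5
-10 ft -6.1 fr 1.1 fz 3.6 mz 0.01 t 16.7
-13 ft -6.3 fr -0.1 fz 4.5 mz 0.07 t 17.0
-16 ft -6.4 fr 0.9 fz 3.6 mz 0.04 t 17.2
-19 ft -5.3 fr 1.2 fz 3.8 mz 0.03 t 17.5
-22 ft -5.3 fr 2.2 fz 3.3 mz 0.03 t 17.7
-25 ft -5.7 fr 3.0 fz 3.5 mz 0.04 t 18.0
-28 ft -5.5 fr 2.6 fz 3.1 mz 0.09 t 18.2
-31 ft -5.2 fr 3.0 fz 3.5 mz 0.02 t 18.5
-31 ft -5.5 fr 2.6 fz 2.0 mz 0.10 t 18.7
-31.1 0.12251876116225023
```

```bash
cat >> h.py <<'E'
def look(C,psi,zhex,name):
    s,im,d=wrist()
    c=s['tcp_pos'][:2]+.0775*np.array([np.cos(psi),np.sin(psi)])
    r=rectify(s,im,c,psi,s['tcp_pos'][2]-.0053,half=.04,n=400); cv2.circle(r,(200,200),2,(0,0,255),-1)
    r2=rectify(s,im,c,psi,zhex,half=.04,n=400); cv2.circle(r2,(200,200),2,(0,0,255),-1)
    cv2.imwrite(name,np.hstack([r,r2]))
def arc(C,p0,p1,z,step=8,speed=.15):
    for p in np.linspace(p0,p1,max(2,int(abs(p1-p0)/step)+1))[1:]:
        a=np.radians(p); ctrl.movel(tcp_at(C,a,z),frame=q(a,False),max_speed=speed)
E
python3 - <<'E'
from h import *
C=np.load('C.npy')
arc(C,-31.1,-26.5,.1235,step=3,speed=.06)
s=get_state(); print(np.round(s['contact_force'],1),np.round(s['wrist_torque'],2))
ctrl.movel(tcp_at(C,np.radians(-26.5),.156),max_speed=.08); s=get_state(); print(np.round(s['contact_force'],1))
arc(C,-26.5,33.5,.156)
look(C,np.radians(33.5),.123,'pics/r5.png'); print(get_state()['time'])
E
```

```text
[ 2.2 -5.3 -3.7] [-1.2  -0.56 -0.18]
[ 0.3 -0.3 -3.4]
21.675
```

View pics/r5.png

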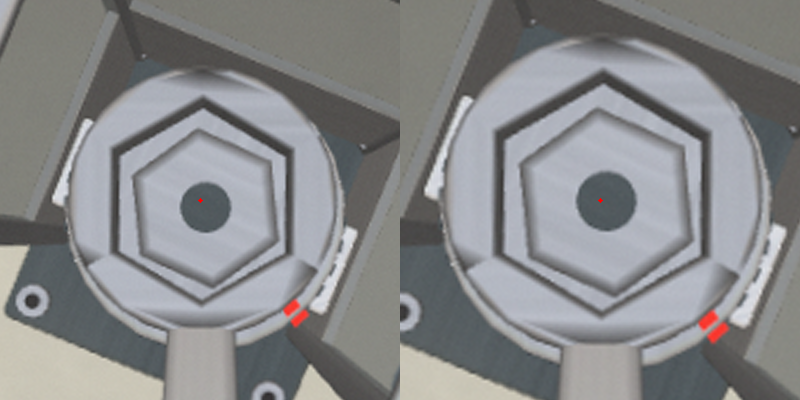

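```bash
python3 - <<'E'
from h import *
C=np.load('C.npy'); psi=np.radians(37.1)
C=C+.0005*np.array([np.sin(psi),-np.cos(psi)])-.0003*np.array([np.cos(psi),np.sin(psi)]); np.save('C.npy',C)
ctrl.movel(tcp_at(C,psi,.150),frame=q(psi,False),max_speed=.05)
z=descend(C,psi,.150,.1235,fmax=12)
if z<.127:
    z=descend(C,psi,z,.1215,step=.0007,fmax=6)
    p,z=stroke(C,37.1,-32,z,step=3.5,flim=40); print(p,z)
E
```

```text
descend to 0.1235 [ 0.4764 -0.0357  0.1235] [-0.2 -0.6 -2.2] [-0.03  0.01  0.  ]
descend to 0.12209999999999999 [ 0.4763 -0.0361  0.1225] [-4.3 -2.3  6.1] [-0.02  0.44  0.11]
34 ft -0.9 fr -3.1 fz 5.3 mz -0.03 t 26.2
30 ft -1.3 fr -3.3 fz 5.6 mz 0.25 t 26.5
27 ft -2.0 fr -3.2 fz 6.2 mz 0.36 t 26.7
23 ft -1.1 fr -4.1 fz 6.0 mz 0.35 t 27.0
20 ft -1.3 fr -3.3 fz 6.8 mz 0.32 t 27.2
16 ft -1.4 fr -2.8 fz 5.7 mz 0.29 t 27.5
13 ft -2.9 fr -3.4 fz 7.6 mz 0.22 t 27.7
9 ft -2.1 fr -3.5 fz 5.5 mz 0.30 t 28.0
6 ft -2.0 fr -3.1 fz 6.1 mz 0.26 t 28.2
2 ft -2.1 fr -3.3 fz 6.9 mz 0.29 t 28.5
-1 ft -3.2 fr -2.7 fz 8.0 mz 0.22 t 28.7
-5 ft -1.8 fr -2.6 fz 6.7 mz 0.19 t 29.0
-8 ft -3.7 fr -2.4 fz 6.2 mz 0.19 t 29.2
-12 ft -2.9 fr -2.6 fz 6.5 mz 0.20 t 29.5
-15 ft -3.3 fr -3.2 fz 6.3 mz 0.19 t 29.7
-19 ft -4.2 fr -3.4 fz 7.5 mz 0.22 t 30.0
-22 ft -3.3 fr -1.7 fz 5.9 mz 0.16 t 30.2
-26 ft -3.8 fr -1.1 fz 6.2 mz 0.16 t 30.5
-29 ft -3.2 fr -1.5 fz 6.7 mz 0.15 t 30.7
-32 ft -3.4 fr -1.6 fz 5.9 mz 0.19 t 31.0
-32.0 0.12026810241710668
```

```bash
python3 - <<'E'
from h import *
C=np.load('C.npy')
arc(C,-32,-27,.1213,step=3,speed=.06)
s=get_state(); print(np.round(s['contact_force'],1),np.round(s['wrist_torque'],2))
ctrl.movel(tcp_at(C,np.radians(-27),.154),max_speed=.08); s=get_state(); print(np.round(s['contact_force'],1))
arc(C,-27,33,.154)
look(C,np.radians(33),.121,'pics/r6.png'); print(get_state()['time'])
E
```

```text
[ 0.6 -2.6 -1.9] [-0.59 -0.2  -0.1 ]
[ 0.2  0.1 -2.6]
33.9583
```

View pics/r6.png

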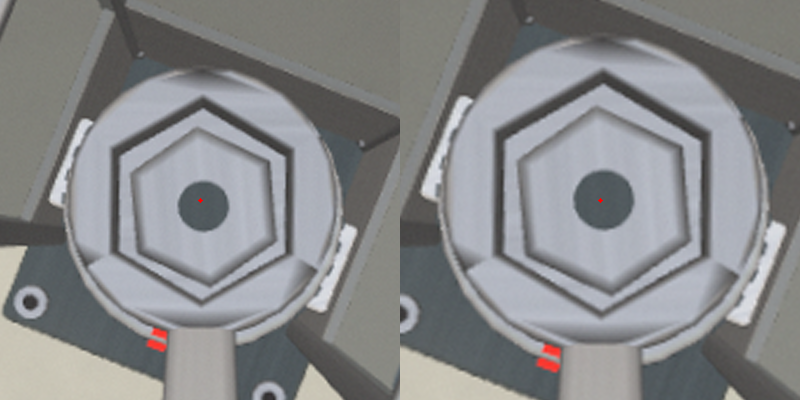

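```bash
python3 - <<'E'
from h import *
C=np.load('C.npy'); psi=np.radians(36.3)
ctrl.movel(tcp_at(C,psi,.150),frame=q(psi,False),max_speed=.05)
z=descend(C,psi,.146,.1215,step=.003,fmax=12)
if z<.125:
    z=descend(C,psi,z,.1195,step=.0007,fmax=6)
    p,z=stroke(C,36.3,15,z,step=1.5,flim=22); print(p,z)
E
```

```text
descend to 0.1215 [ 0.4758 -0.0349  0.1216] [-0.9  0.8 -1.5] [ 0.04  0.02 -0.03]
descend to 0.12079999999999999 [ 0.4758 -0.0351  0.1211] [-1.9 -0.8  4.6] [0.05 0.3  0.05]
35 ft -0.9 fr -2.7 fz 3.9 mz -0.00 t 37.0
33 ft -1.5 fr -3.9 fz 5.6 mz -0.02 t 37.3
32 ft -1.5 fr -3.3 fz 5.3 mz -0.05 t 37.5
30 ft -1.6 fr -3.0 fz 5.8 mz 0.01 t 37.8
29 ft -1.5 fr -3.5 fz 4.9 mz 0.23 t 38.0
27 ft -2.9 fr -2.9 fz 5.5 mz 0.35 t 38.3
26 ft -2.6 fr -3.6 fz 6.0 mz 0.33 t 38.5
24 ft -3.4 fr -3.7 fz 6.1 mz 0.47 t 38.8
23 ft -4.7 fr -3.2 fz 5.2 mz 0.65 t 39.0
21 ft -5.9 fr -3.9 fz 5.8 mz 0.83 t 39.3
20 ft -6.7 fr -3.7 fz 6.2 mz 1.03 t 39.5
18 ft -7.7 fr -4.7 fz 5.5 mz 1.22 t 39.8
17 ft -9.3 fr -3.3 fz 4.9 mz 1.43 t 40.0
15 ft -9.4 fr -4.0 fz 5.3 mz 1.57 t 40.3
15 ft -11.4 fr -4.5 fz 5.2 mz 1.65 t 40.5
15.0 0.12037274339911185
```

```bash
python3 - <<'E'
from h import *
C=np.load('C.npy')
arc(C,15,31,.1213,step=4,speed=.08)
s=get_state(); print(np.round(s['contact_force'],1),np.round(s['wrist_torque'],2))
ctrl.movel(tcp_at(C,np.radians(31),.154),max_speed=.08); s=get_state(); print(np.round(s['contact_force'],1))
look(C,np.radians(31),.1205,'pics/r7.png')
ctrl.movel(tcp_at(C,np.radians(31),.23),max_speed=.2)
s,im,d=wrist(); print(s['time'])
r=rectify(s,im,C,HY,.1,half=.05,n=400)
cv2.imwrite('pics/r7.png',np.hstack([cv2.imread('pics/r7.png')[:, :400],r]))
E
```

```text
[-0.2 -2.9  1.8] [-0.4  -0.04 -0.08]
[ 0.2  0.3 -1.6]
42.6917
```

View pics/r7.png

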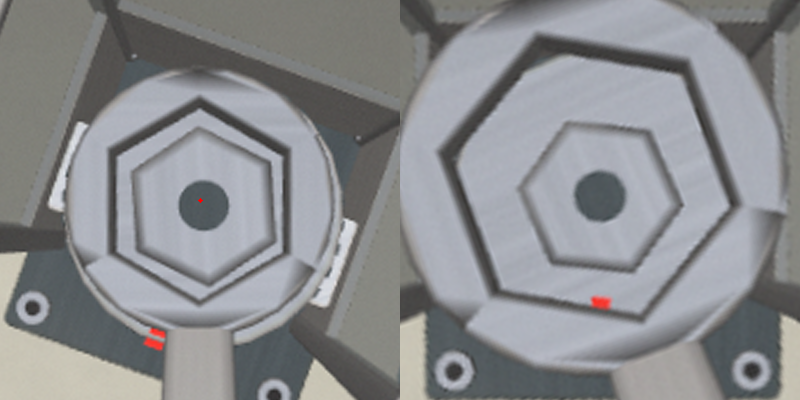

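```bash
python3 - <<'E'
from h import *
a=np.radians(-7.5); m=[.5225,-.3725]
C=np.load('C.npy'); ctrl.movel(tcp_at(C,np.radians(31),.25),max_speed=.2)
ctrl.movep([*m,.20],q(a,False)); ctrl.movel([*m,.06],max_speed=.15)
z=.034; ctrl.movel([*m,z],max_speed=.06)
while z>.0225:
    z-=.0015; ctrl.movel([*m,z],max_speed=.03); f=get_state()['contact_force']
    if f[2]>2: break
s=get_state(); print(z,s['tcp_pos'],s['contact_force'],s['wrist_torque'])
ctrl.ungrasp(); ctrl.pause(.3); ctrl.movel([*m,.12],max_speed=.1); ctrl.movel([m[0]-.03,m[1],.22],max_speed=.2)
s,im,d=wrist(); cv2.imwrite('pics/w8.png',im); k=models.masks_of('wrist','spanner')
for k in k[:1]:
    v,u=np.nonzero(k['mask']&(d>0)); P=wpts(s,d,u,v); P=P[(P[:,2]>0)&(P[:,2]<.1)]
    Hd=P[P[:,2]>.04]; print(k['p'],Hd.mean(0),np.percentile(Hd[:,2],[50,95]))
    for w in (P[P[:,0]>.56],P[P[:,0]<.48]): w=w[(w[:,2]>.012)&(w[:,2]<.03)]; print(np.median(w,0))
print(get_state()['time'],get_state()['contact_force'])
E
```

```text
0.023499999999999993 [ 0.52251275 -0.37268436  0.02474885] [-1.59748553  2.56691048  7.43192929] [0.62840814 0.43721899 0.02969023]
0.62 [ 0.52182152 -0.37239993  0.05017113] [0.05106185 0.05272267]
[ 0.59780862 -0.38082008  0.01966261]
[ 0.4488579  -0.36240097  0.01762512]
50.6167 [ 0.87054171 -0.62433089  0.77001334]
```

View pics/w8.png

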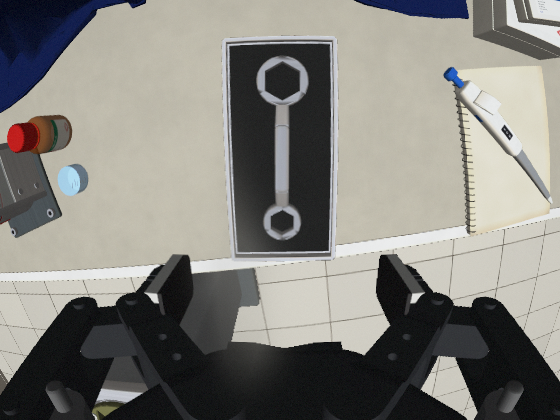

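The spanner lies flat and centred in the tray, with its rings at pixels (282,80) and (282,222). Ring and handle heights match those at the start, and the bottle and beaker in view are upright.

```bash
python3 -c "
from h import *
ticket.close_job(); print(get_state()['time'])"
```

```text
the job is handed in; nothing more can be done
the job is handed in; nothing more can be done
```

I tightened the cap with the spanner until it reached its stop, laid the spanner back in the tray and let go. The job was handed in just after 50.6 s on the robot clock, against the 72 s limit; no verdict is reported.

- **Tightening:** it took three strokes with the larger ring, lifting the spanner off and resetting it on the hexagon between them. The first two turned the cap about 40° and 61°. The third met a steadily rising resistance, up to roughly 2.5 N m, so I took that as the stop.
- **Cap check:** after the last stroke the cap's red mark stood within about 1° of the holder's front direction. I did not see the vessel's own mark directly, so "home" rests on that and on the torque.
- **Spanner check:** it lies flat at about the tray's centre, with the handle's middle at (0.522, -0.372) m. Ring and handle heights are the same as at the start.
- **Bottles and beaker:** the red-capped bottle and the beaker were upright in the last picture. I did not measure how far they might have moved. The black-capped bottle was outside that view, so I did not check it at the end.

One early reading disagreed: my first numerical fit of the hexagon's angle was about 7° off. I used the angle read from the rectified picture instead, and the spanner seated freely with it.

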